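# Back off the winder drum and re-engage its pawl

## Robot

A 6-joint arm with a two-finger parallel gripper is mounted at the origin on a cart in front of the work surface, level with it; the furniture and walls round the work are solid. World frame = base frame: x ahead of the robot, y to its left, z up, the work surface at z = 0. Lengths are in m, angles in rad, forces in N, time in s.
With the tool pointing down it reaches from about 0.35 to 0.775 m from the base axis. Payload 7.3 kg.
Tool frame: the origin (TCP) lies at the very end of the fingers, on their centre line; the grasp point (between the pads) lies 19 mm behind it; y points along the fingers, z is the direction in which the jaws open and shut, and the axes are right-handed (so a half turn about y gives the same grasp; the last joint's range is limited). The gripper opens to 92 mm and grips with 3 to 60 N. Pads are 19 mm wide; open, the fingers measure 130 mm over their backs; the gripper's body (75 mm by 190 mm) begins 47 mm behind the grasp point.
Start: joints at [-0.146, 0.342, 1.524, -0, 1.275, -0.146], TCP at [0.525, 0, 0.227] pointing down, gripper open.
Joint ranges: [-2.53, 2.53], [-0.77, 2.02], [0.04, 2.7], [-1, 4.14], [0.28, 2.66], [-3.11, 3.11]. Speed limits (rad/s): [2.57, 2.57, 3.14, 3.14, 3.14, 3.14].

## Interface

Orientations are given as a 3x3 rotation matrix whose columns are the frame's x, y, z axes.
In Python, from plant import r gives the robot as it stands.
- The arm moves only by the tool arm_command, never from a script. Its argument "commands" is a list that holds one entry, the list of rows, each a list of 6 numbers: the shift along the tool's x, y, z in m, then the turn, a rotation vector about the tool's x, y, z in degrees. A call has exactly 10 rows; each row shifts and turns the commanded pose from where the row before left it, along the tool's axes as they then stand; what a row does not reach is not made up. A row lasts 1/8 s, in which the tool goes at most 62.5 mm and 10.7 degrees, less where a joint would pass 70% of its speed; a pose out of reach is approached as far as the arm can. A call with a gripper value outside its range is refused whole. "grip" is the finger opening in m, from 0 to 0.0918, set as the call begins (left out, the last holds). The fingers move at their own pace and stop on an object; the grip force is fixed at half the most. Time passes only in rows, so rows that do not move let the fingers close, or fill a call up. It gives the time, the measured TCP pose, the force and the opening at its end, in the units of the state.
- r.get_state(): the state, without advancing time (a new reading comes with each control period).
- r.get_image(name): name is "scene" or "side" or "wrist"; returns a dict with "pixels" (384x512x3 uint8, red, green, blue), "fx", "fy", "cx", "cy" (pixels), "origin" and "rotation" of the camera in the world. Camera axes: x right, y up, looking along -z (the intrinsics and any distortion apply to the point x, -y, -z); pixel columns grow to the right and rows downward; lengths in m; the calibration is good to about 2 mm. The wrist camera is an equidistant fisheye: a pixel r from the principal point sees the ray r / f radians off the axis. A picture is of the moment at which its call begins. There is no depth.
- r.hand_in(): hands the job in, once; it reports no verdict.
The state is a dict: "t": time; "joint_positions": joint angles; "qvel": joint speeds; "joint_efforts": joint torques, N m; "tcp_pos": TCP position; "tcp_rot": TCP orientation; "force": force on the tool from outside, world axes, zero at the start; "moment": the same for the moment, N m; "gripper_width": opening from 0.0 (shut) to 1.0 (fully open).
Only numpy, scipy, OpenCV 4.12 (cv2) and the standard library are available. Lean on these libraries where they do the work, as an engineer would, in place of code of your own. Each camera call takes 0.05 s, during which the arm holds its last target. There are 200 camera calls.

## Task

The small steel-band winder has been left wound up. Lift its pawl clear of the ratchet wheel (it stays up where you leave it), turn the drum back clockwise by the crank peg until you feel it come up gently against the sprung stop hidden in the casing, and leave it resting there; then put the pawl back down onto the ratchet teeth. Do not force the stop or the teeth, and leave the things standing around undisturbed.

Things in the scene. Friction and masses are not known exactly. Their poses are not given: they have to be found in the camera images.
- winder: Fixed stand: dark steel base plate 150 x 146 mm, top z 12 mm, on rubber feet. Origin on the drum's vertical axis at worktop level; z up. Its place and yaw vary. In its frame the pawl's pivot is at (44, 52, 84) mm between two upright aluminium cheeks (x 38 to 54, y 39 to 65, up to z 94); from there the pawl lies towards -x, over the ratchet teeth.
- drum: Steel drum, origin on its axis at worktop level. Ratchet flange radius 60 mm, upper face z 74; on it 16 upward saw teeth 5 mm high at radius 45 to 60 (tips z 79). Hub to z 95, radius 18. A crank arm (top z 90) runs from the hub to an upright round black peg at radius 60 mm, at -40 degrees from the winder's x axis when wound up (joint 0).
- peg_mid (a point): Point on the axis of the crank peg at z 119 mm. The peg is upright, 14 mm in diameter, radius 60 mm from the drum axis; it is free from z 92 mm (the crank's boss below it) to its top at z 136 mm. It is fixed to the crank and turns with it; keep clear of the boss, rubbing on it drags the drum along.
- drum_turn (a joint): Drum angle, rad: about 0 wound up, grows as it turns back (clockwise from above). A brake holds it where it is left: about 2 N at the peg turns it. With the pawl down it cannot turn back. With the pawl up it turns until it meets the sprung stop, somewhere between 0.7 and 1.45 (varies, no reading shows it).
- stop_case: Grey closed casing under the drum (radius 52 mm, z 12 to 35), origin as the winder's. A dog under the drum meets the sprung stop inside it. Past that point the push at the peg rises by some 1.3 N per mm: stop at a rise of 2 to 5 N (over 9 N is too much). Let go, the drum springs back a little and stays lightly against the stop.
- pawl: The pawl: aluminium lever 10 mm wide, 8 mm high, 47 mm long, lying level along the winder's -x from its pivot (its origin), with a 6 mm nose at the far end reaching down between the teeth, and a black ball grip on a stem. Its y axis is the pivot axis.
- pawl_ball (a point): Centre of the black ball grip (16 mm diameter) on top of the pawl; with the pawl down it lies 36 mm from the pivot towards the winder's -x and 24 mm above it (z 108 mm). 25 mm are free on both sides of it along the winder's y.
- pawl_pivot (a point): Centre of the pawl's pivot, z 84 mm. The pivot axis is the winder's y axis.
- pawl_lift (a joint): Pawl angle, rad: 0 = fully down between two teeth, up to 0.13 = resting on a tooth; grows as the ball swings up and over towards the pivot (end 1.0). Nose clear of the teeth from 0.15; lift it above 0.3. A stiff pivot holds it where it is left: 1 to 2 N at the ball moves it. Push it down until it rests on the teeth, with at most 15 N.
- lens_barrel: Bystander: black lens barrel 38 x 38 x 58 mm standing on the worktop; origin under its centre.
- magnifier: Bystander: black stand magnifier 37 x 37 x 40 mm; origin under its centre.
- ball_bearing: Bystander: ball bearing 26 mm across, 8 mm high; origin under its centre.

How it is judged:
On the way, in this order (a step that is already met when the one before it is completed fails the run):
1. the pawl is lifted clear of the ratchet wheel (value of joint pawl_lift above 0.25 rad), for 0.2 s.
2. with the pawl up, the drum is turned back until it bears on the hidden stop (value of joint pawl_lift above 0.2 rad and contact force between drum and stop_case above 0.8 N), for 0.2 s.
At the end, for the whole second after the job is handed in: The pawl is down on the ratchet teeth (pawl_lift below 0.15 rad) and the drum is still, turned back and bearing on the stop in the casing with at least 0.3 N (value of joint pawl_lift below 0.15 rad and contact force between drum and stop_case above 0.3 N and velocity of joint drum_turn between -0.05 and 0.05 rad/s); the robot touches nothing.
It fails at once if the sprung stop is forced (over 15 N at the stop, about 9 N at the peg beyond the brake's drag) (contact force between drum and stop_case above 15 N).
It fails at once if pawl and ratchet teeth are forced against each other (over 30 N) (contact force between pawl and drum above 30 N).
It fails at once if a bystander is moved by more than 20 mm (distance of any of lens_barrel, magnifier, ball_bearing from where it was at the start of the episode above 0.02 m).
It also fails if it takes over 67 s, if anything falls off the work surface, if the arm or the gripper's body presses on something with over 40 N, if the wrist force passes 120 N, or if a joint passes its speed limit or range.

## Working session

There is one attempt and no reset: what is moved stays moved. The work goes in short steps, Python scripts to look and compute and a tool call to move; the robot and the scene stay as the last step left them, time stands still between calls to the robot, and variables do not carry over. Pictures are saved under pics/ and viewed, about 8 in all and at most 12, crops included, and the job is handed in when it is done.

Besides the shell and the picture viewer there is one more tool, called after ">>>" as name([rows], argument=value, ...), one row to a line, values as JSON. arm_command: Moves the arm, as the interface text tells. Its arguments: {"type":"object","properties":{"commands":{"type":"array","items":{"type":"array","items":{"type":"array","items":{"type":"number"}}}},"grip":{"type":"number"}},"required":["commands"]}

```bash
ls; mkdir -p pics; cat > h.py <<'E'
from plant import r
import numpy as np, cv2
def save(n,f,up=1.5):
    im=r.get_image(n); np.save(f'pics/{f}.npy',im,allow_pickle=True)
    cv2.imwrite(f'pics/{f}.png',cv2.resize(im['pixels'][:,:,::-1],None,fx=up,fy=up)); return im
def load(f): return np.load(f'pics/{f}.npy',allow_pickle=True).item()
def ray(im,u,v):
    d=np.array([(u-im['cx'])/im['fx'],-(v-im['cy'])/im['fy'],-1.]); 
    return np.array(im['origin']),np.array(im['rotation'])@d
def onz(im,u,v,z):
    o,d=ray(im,u,v); return o+d*(z-o[2])/d[2]
def proj(im,p):
    c=np.array(im['rotation']).T@(np.array(p)-im['origin']); return im['cx']-im['fx']*c[0]/c[2], im['cy']+im['fy']*c[1]/c[2]
E
python3 - <<'E'
from h import *
a=save('scene','a'); b=save('side','b')
for i in (a,b): print({k:v for k,v in i.items() if k!='pixels'})
print(r.get_state())
E
```

```text
pics
{'fx': 474.56733253845096, 'fy': 474.56733253845096, 'cx': 258.3193658303574, 'cy': 189.22521991609267, 'origin': array([0.02874611, 0.97479118, 0.82923171]), 'rotation': array([[-0.80973736,  0.39408915, -0.43476334],
       [-0.58676924, -0.55039074,  0.59394603],
       [-0.00522203,  0.73604604,  0.67691134]])}
{'fx': 389.7283488062095, 'fy': 389.7283488062095, 'cx': 260.4951560416974, 'cy': 190.2763921654625, 'origin': array([ 0.1047281 , -0.20591399,  0.61456599]), 'rotation': array([[ 0.81048911,  0.36435765, -0.45864029],
       [-0.58547234,  0.47964225, -0.65357895],
       [-0.01815323,  0.79823983,  0.60206614]])}
{'t': 0.1, 'joint_positions': array([-1.46014091e-01,  3.42666534e-01,  1.52485583e+00, -1.12430336e-05,
        1.27537126e+00, -1.46009108e-01]), 'qvel': array([-0.00041346, -0.00161496, -0.00170754,  0.00151579,  0.00025845,
       -0.00101875]), 'joint_efforts': array([ 1.49919495e-03, -4.32001984e+01, -2.44694173e+01,  7.19219679e-02,
        5.25739230e-02, -9.79429342e-05]), 'tcp_pos': array([5.24675903e-01, 5.90646260e-05, 2.26130364e-01]), 'tcp_rot': array([[-1.81831088e-06, -1.28868740e-03,  9.99999170e-01],
       [-9.99999984e-01,  1.78643612e-04, -1.58809640e-06],
       [-1.78641417e-04, -9.99999154e-01, -1.28868771e-03]]), 'force': array([-0.6473439 , -0.5103089 , -0.18104073]), 'moment': array([ 0.01257662,  0.03691399, -0.04485819]), 'gripper_width': 1.0023431834369982}
```

View pics/a.png

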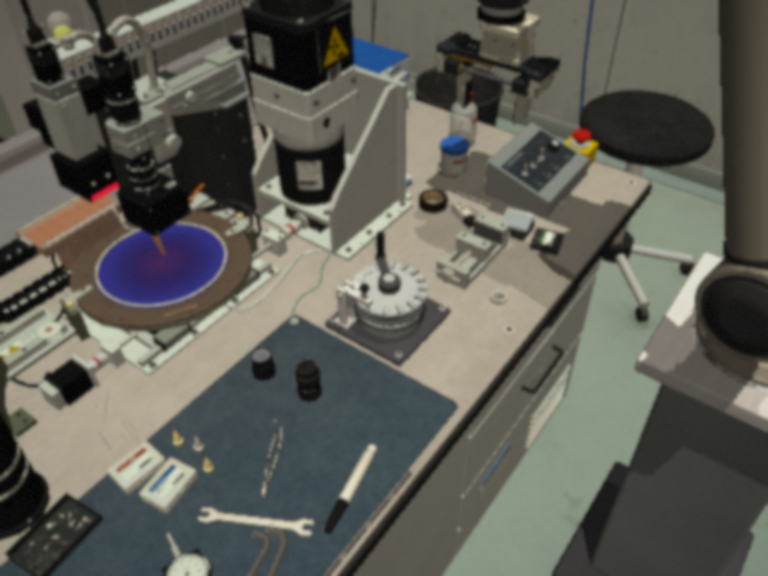

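View pics/b.png

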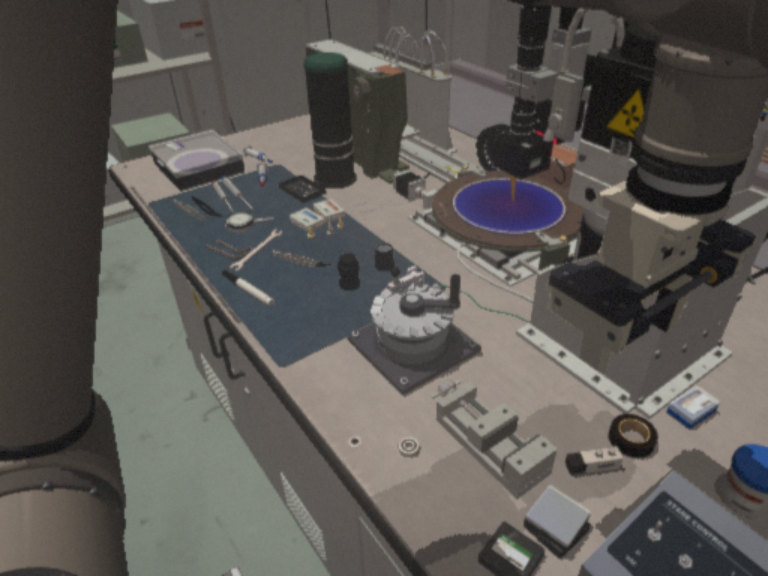

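```bash
python3 - <<'E'
from h import *
a=load('a');b=load('b')
A=a['pixels'][150:245,205:310,::-1];B=b['pixels'][165:265,225:330,::-1]
A=cv2.resize(A,None,fx=5.3,fy=5.3,interpolation=2)[:500,:400*2];B=cv2.resize(B,None,fx=5.3,fy=5.3,interpolation=2)
cv2.imwrite('pics/a2.png',A);cv2.imwrite('pics/b2.png',B)
for i in(a,b):
  print(proj(i,r.get_state()['tcp_pos']))
def tri(p,q):
    o1,d1=ray(a,*p);o2,d2=ray(b,*q)
    s=np.linalg.lstsq(np.c_[d1,-d2],o2-o1,rcond=None)[0]
    return (o1+s[0]*d1+o2+s[1]*d2)/2,np.linalg.norm(o1+s[0]*d1-o2-s[1]*d2)
print(tri((258.5,188),(274,200)))
E
```

```text
(np.float64(326.7820024422528), np.float64(75.58845020802117))
(np.float64(418.04485603819523), np.float64(230.7435426597222))
(array([0.50822742, 0.31980318, 0.08737231]), np.float64(0.0014889282009835846))
```

View pics/a2.png

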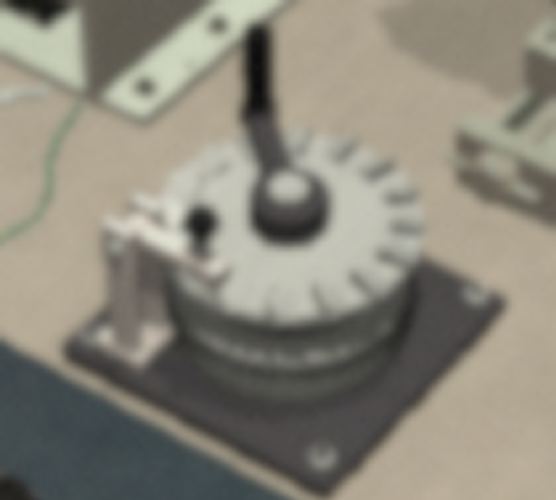

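View pics/b2.png

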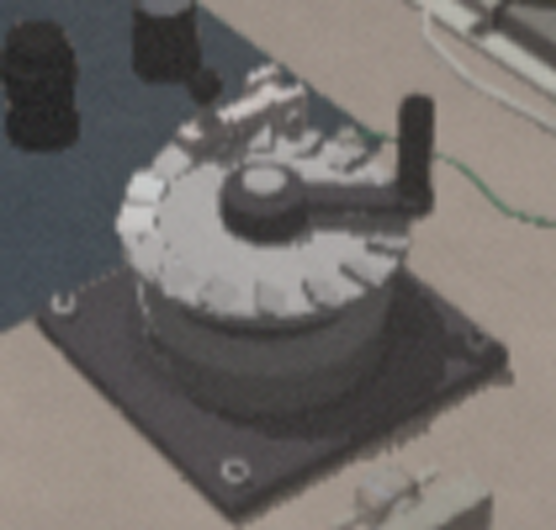

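```bash
cat >> h.py <<'E'
def tri(a,p,b,q):
    o1,d1=ray(a,*p);o2,d2=ray(b,*q)
    s=np.linalg.lstsq(np.c_[d1,-d2],o2-o1,rcond=None)[0]
    return (o1+s[0]*d1+o2+s[1]*d2)/2,np.linalg.norm(o1+s[0]*d1-o2-s[1]*d2)
E
python3 - <<'E'
from h import *
np.set_printoptions(precision=4,suppress=True)
a=load('a');b=load('b')
fa=lambda p:((p[0]+.5)/5.3-.5+205,(p[1]+.5)/5.3-.5+150)
fb=lambda p:((p[0]+.5)/5.3-.5+225,(p[1]+.5)/5.3-.5+165)
for n,p,q,z in [('hub',(288,188),(265,182),.095),('pegtop',(258,30),(416,101),.136),('ball',(202,222),(205,85),.108)]:
    print(n,*tri(a,fa(p),b,fb(q)),onz(a,*fa(p),z),onz(b,*fb(q),z))
print('A',*[onz(a,*fa(p),.012)[:2] for p in[(505,300),(322,490),(68,350)]])
print('B',*[onz(b,*fb(p),.012)[:2] for p in[(37,315),(237,515),(505,352)]])
E
```

```text
hub [0.5084 0.3167 0.0931] 0.0005701651446613107 [0.5075 0.3182 0.095 ] [0.5066 0.3147 0.095 ]
pegtop [0.5527 0.2782 0.1361] 0.0005446773441661197 [0.5525 0.2783 0.136 ] [0.5532 0.2785 0.136 ]
ball [0.5159 0.3686 0.1085] 0.0003677076092223828 [0.516  0.3683 0.108 ] [0.5165 0.3692 0.108 ]
A [0.4349 0.2482] [0.4368 0.3918] [0.5785 0.3907]
B [0.4348 0.3837] [0.4347 0.2385] [0.581  0.2443]
```

>>> arm_command([
  [[0, 0, 0, 0, 9, 0], [0, 0, 0, 0, 9, 0], [0, 0, 0, 0, 9, 0], [0, 0, 0, 0, 9, 0], [0, 0, 0, 0, 9, 0], [0, 0, 0, 0, 9, 0], [0, 0, 0, 0, 9, 0], [0, 0, 0, 0, 9, 0], [0, 0, 0, 0, 9, 0], [0, 0, 0, 0, 9, 0]],
], grip=0)

```text
t: 1.35
tcp_pos: [0.5247, 0.0, 0.2263]
tcp_rot: [[-1.0, -0.001, -0.005], [0.005, 0.0, -1.0], [0.001, -1.0, -0.0]]
force: [0.4, 0.3, -0.1]
gripper_width: 0.008
```

```bash
python3 - <<'E'
from h import *
np.set_printoptions(precision=4,suppress=True)
a=load('a');b=load('b')
for p in[(345,255),(272,193),(412,205)]: print(onz(a,p[0]/1.5,p[1]/1.5,.01))
for p in[(525,335),(642,405)]: print(onz(b,p[0]/1.5,p[1]/1.5,.01))
s=r.get_state();print(s['tcp_pos'],s['tcp_rot'],s['force'],s['joint_positions'],s['gripper_width'])
E
```

```text
[0.6609 0.2386 0.01  ]
[0.8962 0.1741 0.01  ]
[0.6484 0.0461 0.01  ]
[0.6554 0.2233 0.01  ]
[0.6775 0.0317 0.01  ]
[0.5247 0.     0.2263] [[-1.     -0.001  -0.0052]
 [ 0.0052  0.0001 -1.    ]
 [ 0.001  -1.     -0.0001]] [ 0.3603  0.2768 -0.0753] [-0.146   0.3424  1.5247 -0.      1.2754  1.4299] 0.0078180549779801
```

>>> arm_command([
  [[0.0045, 0, -0.037, 0, 0, 0], [0.0045, 0, -0.037, 0, 0, 0], [0.0045, 0, -0.037, 0, 0, 0], [0.0045, 0, -0.037, 0, 0, 0], [0.0045, 0, -0.037, 0, 0, 0], [0.0045, 0, -0.037, 0, 0, 0], [0.0045, 0, -0.037, 0, 0, 0], [0.0045, 0, -0.037, 0, 0, 0], [0.0045, 0, -0.037, 0, 0, 0], [0.0045, 0, -0.037, 0, 0, 0]],
])

```text
t: 2.6
tcp_pos: [0.4796, 0.3711, 0.2262]
tcp_rot: [[-1.0, -0.001, 0.0], [-0.0, -0.001, -1.0], [0.001, -1.0, 0.001]]
force: [0.1, 0.2, 0.2]
gripper_width: 0.001
```

>>> arm_command([
  [[0, 0.02, 0, 0, 0, 0], [0, 0.02, 0, 0, 0, 0], [0, 0.02, 0, 0, 0, 0], [0, 0.02, 0, 0, 0, 0], [0, 0.02, 0, 0, 0, 0], [0, 0.01, 0, 0, 0, 0], [0, 0.01, 0, 0, 0, 0], [0, 0.006, 0, 0, 0, 0], [0, 0, 0, 0, 0, 0], [0, 0, 0, 0, 0, 0]],
])

```text
t: 3.85
tcp_pos: [0.4803, 0.3702, 0.1013]
tcp_rot: [[-1.0, 0.001, 0.0], [-0.0, 0.0, -1.0], [-0.001, -1.0, -0.0]]
force: [-0.2, -0.5, -0.2]
gripper_width: 0.007
```

```bash
python3 - <<'E'
from h import *
a=load('a');b=load('b')
A=save('scene','c')['pixels'][120:235,205:310,::-1];B=save('side','d')['pixels'][150:265,225:330,::-1]
cv2.imwrite('pics/cd.png',cv2.resize(np.hstack([A,B]),None,fx=3.7,fy=3.7,interpolation=2))
E
```

```text
(no output)
```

View pics/cd.png

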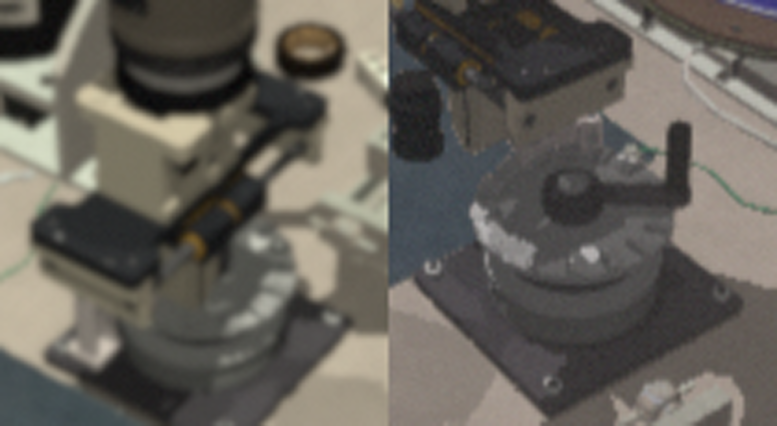

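>>> arm_command([
  [[-0.005, 0, 0, 0, 0, 0], [-0.005, 0, 0, 0, 0, 0], [-0.004, 0, 0, 0, 0, 0], [-0.003, 0, 0, 0, 0, 0], [-0.002, 0, 0, 0, 0, 0], [-0.002, 0, 0, 0, 0, 0], [-0.002, 0, 0, 0, 0, 0], [-0.002, 0, 0, 0, 0, 0], [-0.002, 0, 0, 0, 0, 0], [-0.002, 0, 0, 0, 0, 0]],
])

```text
t: 5.2
tcp_pos: [0.499, 0.37, 0.1002]
tcp_rot: [[-1.0, -0.02, 0.001], [-0.001, -0.004, -1.0], [0.02, -1.0, 0.004]]
force: [-37.5, -0.7, 20.6]
gripper_width: 0.002
```

>>> arm_command([
  [[-0.001, 0, 0, 0, 0, 0], [-0.001, 0, 0, 0, 0, 0], [-0.001, 0, 0, 0, 0, 0], [-0.001, 0, 0, 0, 0, 0], [-0.001, 0, 0, 0, 0, 0], [-0.001, 0, 0, 0, 0, 0], [-0.001, 0, 0, 0, 0, 0], [0, 0, 0, 0, 0, 0], [0, 0, 0, 0, 0, 0], [0, 0, 0, 0, 0, 0]],
])

```text
t: 6.45
tcp_pos: [0.4994, 0.37, 0.1002]
tcp_rot: [[-0.999, -0.033, 0.003], [-0.003, -0.007, -1.0], [0.033, -0.999, 0.007]]
force: [-55.4, -3.0, 30.2]
gripper_width: 0.007
```

>>> arm_command([
  [[0.003, 0, 0, 0, 0, 0], [0.003, 0, 0, 0, 0, 0], [0.003, 0, 0, 0, 0, 0], [0.003, 0, 0, 0, 0, 0], [0.003, 0, 0, 0, 0, 0], [0.003, 0, 0, 0, 0, 0], [0.004, 0.002, 0, 0, 0, 0], [0.003, 0.003, 0, 0, 0, 0], [0, 0, 0, 0, 0, 0], [0, 0, 0, 0, 0, 0]],
])

```text
t: 7.7
tcp_pos: [0.4913, 0.37, 0.0957]
tcp_rot: [[-1.0, 0.0, -0.0], [0.0, 0.0, -1.0], [-0.0, -1.0, -0.0]]
force: [0.7, -0.2, -0.0]
gripper_width: 0.007
```

>>> arm_command([
  [[-0.006, 0, 0, 0, 0, 0], [-0.0015, -0.0025, 0, 0, 0, 0], [-0.0015, -0.0025, 0, 0, 0, 0], [-0.0015, -0.0025, 0, 0, 0, 0], [0, 0, 0, 0, 0, 0], [0, 0, 0, 0, 0, 0], [0, 0, 0, 0, 0, 0], [0, 0, 0, 0, 0, 0], [0, 0, 0, 0, 0, 0], [0, 0, 0, 0, 0, 0]],
])

```text
t: 8.95
tcp_pos: [0.5016, 0.3701, 0.1033]
tcp_rot: [[-1.0, 0.0, 0.0], [-0.0, 0.0, -1.0], [-0.0, -1.0, -0.0]]
force: [-0.2, 0.1, 0.2]
gripper_width: 0.009
```

>>> arm_command([
  [[-0.0015, -0.0022, 0, 0, 0, 0], [-0.0015, -0.002, 0, 0, 0, 0], [-0.0015, -0.002, 0, 0, 0, 0], [-0.0015, -0.002, 0, 0, 0, 0], [-0.0015, -0.0015, 0, 0, 0, 0], [-0.0015, -0.0015, 0, 0, 0, 0], [-0.0015, -0.001, 0, 0, 0, 0], [-0.0015, -0.001, 0, 0, 0, 0], [-0.0015, -0.001, 0, 0, 0, 0], [0, 0, 0, 0, 0, 0]],
])

```text
t: 10.2
tcp_pos: [0.5152, 0.3701, 0.1176]
tcp_rot: [[-1.0, 0.001, -0.0], [0.0, 0.0, -1.0], [-0.001, -1.0, -0.0]]
force: [-0.6, -1.5, 0.3]
gripper_width: 0.007
```

>>> arm_command([
  [[0.005, 0, 0, 0, 0, 0], [0.01, 0, 0, 0, 0, 0], [0.01, -0.01, 0, 0, 0, 0], [0, -0.02, 0, 0, 0, 0], [0, -0.02, 0, 0, 0, 0], [-0.01, -0.02, 0.01, 0, 0, 0], [-0.02, 0, 0.02, 0, 0, 0], [-0.02, 0, 0.02, 0, 0, 0], [-0.03, 0, 0.02, 0, 0, 0], [-0.029, 0, 0.017, 0, -10, 0]],
])

```text
t: 11.45
tcp_pos: [0.5995, 0.2826, 0.1886]
tcp_rot: [[-0.984, 0.001, 0.178], [-0.178, 0.0, -0.984], [-0.001, -1.0, -0.0]]
force: [0.1, -0.2, 0.2]
gripper_width: 0.002
```

```bash
python3 - <<'E'
from h import *
np.set_printoptions(precision=4,suppress=True)
A=save('scene','e')['pixels'][120:235,205:310,::-1];B=save('side','f')['pixels'][150:265,225:330,::-1]
cv2.imwrite('pics/ef.png',cv2.resize(np.hstack([A,B]),None,fx=3.7,fy=3.7,interpolation=2))
s=r.get_state(); print(s['t'],s['tcp_pos'],s['force'])
E
```

```text
11.55 [0.6011 0.281  0.188 ] [-0.5952  0.4108 -0.0674]
```

View pics/ef.png

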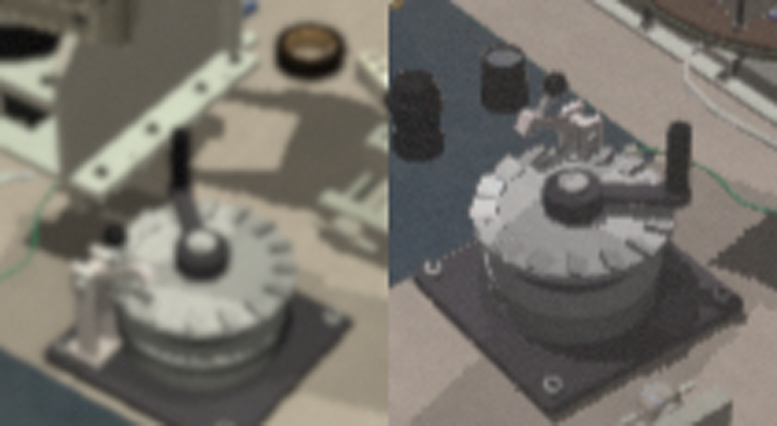

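>>> arm_command([
  [[0.01, 0, 0, 0, 0, 0], [0.011, 0, -0.004, 0, 0, 0], [0, 0.01, 0, 0, 0, 0], [0, 0.015, 0, 0, 0, 0], [0, 0.02, 0, 0, 0, 0], [0, 0.015, 0, 0, 0, 0], [0, 0.013, 0, 0, 0, 0], [0, 0.01, 0, 0, 0, 0], [0, 0, 0, 0, 0, 0], [0, 0, 0, 0, 0, 0]],
])

```text
t: 12.8
tcp_pos: [0.578, 0.2834, 0.105]
tcp_rot: [[-0.985, 0.001, 0.174], [-0.174, 0.0, -0.985], [-0.001, -1.0, -0.0]]
force: [-0.2, 0.3, 0.5]
gripper_width: 0.002
```

```bash
python3 - <<'E'
from h import *
np.set_printoptions(precision=4,suppress=True)
s=r.get_state(); p=s['tcp_pos'];R=s['tcp_rot'];print(s['t'],p,s['force'])
e,f=load('e'),load('f')
print('ball',tri(e,(115/3.7+204.6,236/3.7+119.6),f,((555-388.5)/3.7+224.6,84/3.7+149.6)))
# arc plan, constant yaw to -78deg, centred contact
c=np.array([.508,.317]);n=R[:2,0]/np.linalg.norm(R[:2,0])
prev=p[:2]
for ph in [-40,-44,-48,-52,-56,-60,-64,-68,-72,-76]:
    q=np.radians(ph);t=c+.06*np.array([np.cos(q),np.sin(q)])-.0165*n
    d=t-prev;prev=t;print(ph,t,'tool dx %.4f dz %.4f'%(d@n,d@R[:2,2]))
E
```

```text
12.8 [0.578  0.2834 0.105 ] [-0.1604  0.2939  0.5104]
ball (array([0.5343, 0.3692, 0.1232]), np.float64(0.00028123907774287406))
-40 [0.5702 0.2813] tool dx 0.0081 dz 0.0007
-44 [0.5674 0.2782] tool dx 0.0033 dz 0.0026
-48 [0.5644 0.2753] tool dx 0.0035 dz 0.0023
-52 [0.5612 0.2726] tool dx 0.0036 dz 0.0021
-56 [0.5578 0.2701] tool dx 0.0038 dz 0.0018
-60 [0.5542 0.2679] tool dx 0.0039 dz 0.0016
-64 [0.5506 0.2659] tool dx 0.0040 dz 0.0013
-68 [0.5467 0.2642] tool dx 0.0041 dz 0.0010
-72 [0.5428 0.2628] tool dx 0.0041 dz 0.0007
-76 [0.5388 0.2616] tool dx 0.0042 dz 0.0004
```

>>> arm_command([
  [[0.008, 0, 0.001, 0, 0, 0], [0.003, 0, 0.0025, 0, 0, 0], [0.0035, 0, 0.0025, 0, 0, 0], [0.0035, 0, 0.002, 0, 0, 0], [0.004, 0, 0.002, 0, 0, 0], [0.004, 0, 0.0015, 0, 0, 0], [0.004, 0, 0.0015, 0, 0, 0], [0.004, 0, 0.001, 0, 0, 0], [0.004, 0, 0.0005, 0, 0, 0], [0.004, 0, 0.0005, 0, 0, 0]],
])

```text
t: 14.05
tcp_pos: [0.5385, 0.2612, 0.1043]
tcp_rot: [[-0.985, -0.0, 0.174], [-0.174, -0.0, -0.985], [0.0, -1.0, 0.0]]
force: [2.4, -0.3, -0.4]
gripper_width: 0.005
```

```bash
python3 - <<'E'
from h import *
np.set_printoptions(precision=4,suppress=True)
s=r.get_state(); p=s['tcp_pos'];R=s['tcp_rot'];print(s['t'],p,s['force'],s['force'][:2]@R[:2,0])
print('yaw',np.degrees(np.arctan2(R[1,0],R[0,0])))
# plan: yaw = phi-90; steps of 2.75 deg (~2.9 mm)
c=np.array([.508,.317]);prev=p[:2]
for k in range(16):
    ph=-79-3*k; q=np.radians(ph);n=np.array([np.sin(q),-np.cos(q)])
    z=np.array([-n[1],n[0]])
    t=c+.06*np.array([np.cos(q),np.sin(q)])-.0165*n
    print(ph,t,'d',(t-prev)@n,(t-prev)@z);prev=t
E
```

```text
14.05 [0.5385 0.2612 0.1043] [ 2.4276 -0.3279 -0.4299] -2.3337066872761394
yaw -169.99620985993246
-79 [0.5356 0.2613] d 0.0027448765140728917 -0.0006133754785897505
-82 [0.5327 0.2599] d 0.0031175446980271156 0.0009457711927341379
-85 [0.5297 0.2587] d 0.0031175446980271 0.0009457711927341527
-88 [0.5266 0.2576] d 0.0031175446980270852 0.0009457711927340998
-91 [0.5235 0.2567] d 0.0031175446980270687 0.000945771192734109
-94 [0.5203 0.256 ] d 0.0031175446980272153 0.0009457711927341817
-97 [0.5171 0.2554] d 0.0031175446980270002 0.0009457711927341258
-100 [0.5138 0.255 ] d 0.0031175446980271585 0.0009457711927341168
-103 [0.5106 0.2548] d 0.0031175446980270657 0.0009457711927341739
-106 [0.5073 0.2548] d 0.003117544698027107 0.0009457711927341367
-109 [0.5041 0.2549] d 0.0031175446980270423 0.000945771192734158
-112 [0.5008 0.2552] d 0.0031175446980271832 0.0009457711927341851
-115 [0.4976 0.2556] d 0.0031175446980270063 0.0009457711927340721
-118 [0.4944 0.2563] d 0.003117544698027198 0.0009457711927341129
-121 [0.4912 0.2571] d 0.0031175446980270306 0.0009457711927341547
-124 [0.4881 0.258 ] d 0.0031175446980271004 0.0009457711927341048
```

>>> arm_command([
  [[0.0003, 0, 0.0001, 0, 0.3, 0], [0.0003, 0, 0.0001, 0, 0.3, 0], [0.0003, 0, 0.0001, 0, 0.3, 0], [0.0003, 0, 0.0001, 0, 0.3, 0], [0.0003, 0, 0.0001, 0, 0.3, 0], [0.0003, 0, 0.0001, 0, 0.3, 0], [0.0003, 0, 0.0001, 0, 0.3, 0], [0.0003, 0, 0.0001, 0, 0.3, 0], [0.0003, 0, 0.0001, 0, 0.3, 0], [0.0003, 0, 0.0001, 0, 0.3, 0]],
])

```text
t: 15.3
tcp_pos: [0.536, 0.2598, 0.1044]
tcp_rot: [[-0.993, -0.0, 0.122], [-0.122, 0.0, -0.993], [0.0, -1.0, -0.0]]
force: [1.6, 1.4, -1.7]
gripper_width: 0.002
```

>>> arm_command([
  [[0.0003, 0, 0.0001, 0, 0.3, 0], [0.0003, 0, 0.0001, 0, 0.3, 0], [0.0003, 0, 0.0001, 0, 0.3, 0], [0.0003, 0, 0.0001, 0, 0.3, 0], [0.0003, 0, 0.0001, 0, 0.3, 0], [0.0003, 0, 0.0001, 0, 0.3, 0], [0.0003, 0, 0.0001, 0, 0.3, 0], [0.0003, 0, 0.0001, 0, 0.3, 0], [0.0003, 0, 0.0001, 0, 0.3, 0], [0.0003, 0, 0.0001, 0, 0.3, 0]],
])

```text
t: 16.55
tcp_pos: [0.5332, 0.2585, 0.1044]
tcp_rot: [[-0.998, 0.0, 0.069], [-0.069, -0.0, -0.998], [-0.0, -1.0, 0.0]]
force: [2.4, 1.5, -2.0]
gripper_width: 0.003
```

>>> arm_command([
  [[0.0003, 0, 0.0001, 0, 0.3, 0], [0.0003, 0, 0.0001, 0, 0.3, 0], [0.0003, 0, 0.0001, 0, 0.3, 0], [0.0003, 0, 0.0001, 0, 0.3, 0], [0.0003, 0, 0.0001, 0, 0.3, 0], [0.0003, 0, 0.0001, 0, 0.3, 0], [0.0003, 0, 0.0001, 0, 0.3, 0], [0.0003, 0, 0.0001, 0, 0.3, 0], [0.0003, 0, 0.0001, 0, 0.3, 0], [0.0003, 0, 0.0001, 0, 0.3, 0]],
])

```text
t: 17.8
tcp_pos: [0.5304, 0.2574, 0.1045]
tcp_rot: [[-1.0, 0.001, 0.017], [-0.017, 0.0, -1.0], [-0.001, -1.0, -0.0]]
force: [4.7, 0.2, -3.0]
gripper_width: 0.004
```

>>> arm_command([
  [[0.0002, 0, 0.0001, 0, 0.2, 0], [0.0002, 0, 0.0001, 0, 0.2, 0], [0.0002, 0, 0, 0, 0.2, 0], [0.0002, 0, 0.0001, 0, 0.2, 0], [0.0002, 0, 0, 0, 0.2, 0], [0, 0, 0, 0, 0, 0], [0, 0, 0, 0, 0, 0], [0, 0, 0, 0, 0, 0], [0, 0, 0, 0, 0, 0], [0, 0, 0, 0, 0, 0]],
])

```text
t: 19.05
tcp_pos: [0.5294, 0.257, 0.1045]
tcp_rot: [[-1.0, 0.0, -0.0], [0.0, -0.0, -1.0], [-0.0, -1.0, 0.0]]
force: [6.0, 1.4, -3.2]
gripper_width: 0.002
```

>>> arm_command([
  [[-0.001, 0, 0, 0, 0, 0], [-0.002, 0, 0, 0, 0, 0], [-0.007, 0, 0, 0, 0, 0], [-0.02, 0, 0, 0, 0, 0], [-0.004, -0.015, 0, 0, 0, 0], [0, -0.03, 0, 0, 0, 0], [0, -0.03, 0, 0, 0, 0], [0, 0, -0.03, 0, 0, 0], [0, 0, -0.04, 0, 0, 0], [0, 0, -0.04, 0, 0, 0]],
])

```text
t: 20.3
tcp_pos: [0.5633, 0.3678, 0.1795]
tcp_rot: [[-1.0, -0.0, -0.001], [0.001, -0.0, -1.0], [0.0, -1.0, 0.0]]
force: [-0.3, 0.7, -0.6]
gripper_width: 0.005
```

```bash
python3 - <<'E'
from h import *
np.set_printoptions(precision=4,suppress=True)
A=save('scene','g')['pixels'][120:235,205:310,::-1];B=save('side','k')['pixels'][150:265,225:330,::-1]
cv2.imwrite('pics/gk.png',cv2.resize(np.hstack([A,B]),None,fx=3.7,fy=3.7,interpolation=2))
s=r.get_state(); print(s['t'],s['tcp_pos'],s['force'])
E
```

```text
20.4 [0.5623 0.3706 0.1789] [-0.5416 -0.5477 -0.6699]
```

View pics/gk.png

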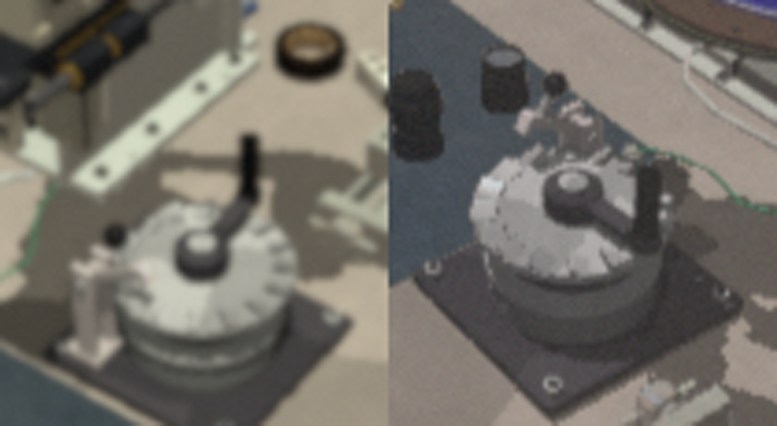

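>>> arm_command([
  [[0, 0.01, 0, 0, 0, 0], [0, 0.015, 0, 0, 0, 0], [0, 0.015, 0, 0, 0, 0], [0, 0.015, 0, 0, 0, 0], [0, 0.008, 0, 0, 0, 0], [0, 0.004, 0, 0, 0, 0], [0.005, 0, 0, 0, 0, 0], [0.004, 0, 0, 0, 0, 0], [0, 0, 0, 0, 0, 0], [0, 0, 0, 0, 0, 0]],
])

```text
t: 21.65
tcp_pos: [0.5544, 0.3672, 0.1128]
tcp_rot: [[-1.0, 0.001, 0.0], [-0.0, 0.0, -1.0], [-0.001, -1.0, -0.0]]
force: [0.7, 0.6, 0.9]
gripper_width: 0.003
```

>>> arm_command([
  [[0.0025, 0, 0, 0, 0, 0], [0.002, 0.001, 0, 0, 0, 0], [0.002, 0.001, 0, 0, 0, 0], [0.002, 0.001, 0, 0, 0, 0], [0.002, 0.0015, 0, 0, 0, 0], [0.0015, 0.0015, 0, 0, 0, 0], [0.0015, 0.0015, 0, 0, 0, 0], [0.0015, 0.002, 0, 0, 0, 0], [0, 0, 0, 0, 0, 0], [0, 0, 0, 0, 0, 0]],
])

```text
t: 22.9
tcp_pos: [0.539, 0.367, 0.1027]
tcp_rot: [[-1.0, -0.001, 0.0], [-0.0, -0.0, -1.0], [0.001, -1.0, 0.0]]
force: [1.0, 0.5, -0.1]
gripper_width: 0.007
```

>>> arm_command([
  [[0.0002, 0.0003, 0, 0, 0, 0], [0.0002, 0.0003, 0, 0, 0, 0], [0.0002, 0.0003, 0, 0, 0, 0], [0.0002, 0.0003, 0, 0, 0, 0], [0.0002, 0.0003, 0, 0, 0, 0], [0.0002, 0.0003, 0, 0, 0, 0], [0.0002, 0.0003, 0, 0, 0, 0], [0.0002, 0.0003, 0, 0, 0, 0], [0, 0, 0, 0, 0, 0], [0, 0, 0, 0, 0, 0]],
])

```text
t: 24.15
tcp_pos: [0.5376, 0.3671, 0.1005]
tcp_rot: [[-1.0, -0.0, 0.0], [-0.0, -0.0, -1.0], [0.0, -1.0, 0.0]]
force: [0.9, 0.5, 1.5]
gripper_width: 0.007
```

>>> arm_command([
  [[0.0002, 0.0003, 0, 0, 0, 0], [0.0002, 0.0003, 0, 0, 0, 0], [0.0002, 0.0003, 0, 0, 0, 0], [0.0002, 0.0003, 0, 0, 0, 0], [0.0002, 0.0003, 0, 0, 0, 0], [0.0002, 0.0003, 0, 0, 0, 0], [0, 0, 0, 0, 0, 0], [0, 0, 0, 0, 0, 0], [0, 0, 0, 0, 0, 0], [0, 0, 0, 0, 0, 0]],
])

```text
t: 25.4
tcp_pos: [0.5364, 0.367, 0.0987]
tcp_rot: [[-1.0, -0.0, -0.0], [0.0, -0.0, -1.0], [0.0, -1.0, 0.0]]
force: [0.1, -0.1, 0.3]
gripper_width: 0.002
```

>>> arm_command([
  [[0.0002, 0.0003, 0, 0, 0, 0], [0.0002, 0.0003, 0, 0, 0, 0], [0.0002, 0.0003, 0, 0, 0, 0], [0.0002, 0.0003, 0, 0, 0, 0], [0.0002, 0.0003, 0, 0, 0, 0], [0, 0, 0, 0, 0, 0], [0, 0, 0, 0, 0, 0], [0, 0, 0, 0, 0, 0], [0, 0, 0, 0, 0, 0], [0, 0, 0, 0, 0, 0]],
])

```text
t: 26.65
tcp_pos: [0.5354, 0.3671, 0.0972]
tcp_rot: [[-1.0, -0.0, 0.0], [-0.0, -0.0, -1.0], [0.0, -1.0, 0.0]]
force: [0.8, -0.8, 0.1]
gripper_width: 0.005
```

>>> arm_command([
  [[0.0002, 0.0003, 0, 0, 0, 0], [0.0002, 0.0003, 0, 0, 0, 0], [0.0002, 0.0003, 0, 0, 0, 0], [0.0002, 0.0003, 0, 0, 0, 0], [0.0002, 0.0003, 0, 0, 0, 0], [0, 0, 0, 0, 0, 0], [0, 0, 0, 0, 0, 0], [0, 0, 0, 0, 0, 0], [0, 0, 0, 0, 0, 0], [0, 0, 0, 0, 0, 0]],
])

```text
t: 27.9
tcp_pos: [0.5344, 0.367, 0.0957]
tcp_rot: [[-1.0, -0.0, -0.0], [0.0, -0.0, -1.0], [0.0, -1.0, 0.0]]
force: [0.4, -0.1, 1.3]
gripper_width: 0.006
```

>>> arm_command([
  [[0.0002, 0.0003, 0, 0, 0, 0], [0.0002, 0.0003, 0, 0, 0, 0], [0.0002, 0.0003, 0, 0, 0, 0], [0.0002, 0.0003, 0, 0, 0, 0], [0.0002, 0.0003, 0, 0, 0, 0], [0, 0, 0, 0, 0, 0], [0, 0, 0, 0, 0, 0], [0, 0, 0, 0, 0, 0], [0, 0, 0, 0, 0, 0], [0, 0, 0, 0, 0, 0]],
])

```text
t: 29.15
tcp_pos: [0.5339, 0.3672, 0.0946]
tcp_rot: [[-1.0, 0.001, 0.0], [-0.0, 0.0, -1.0], [-0.001, -1.0, -0.0]]
force: [5.7, 0.8, 3.5]
gripper_width: 0.003
```

>>> arm_command([
  [[-0.001, 0, 0, 0, 0, 0], [-0.001, 0, 0, 0, 0, 0], [-0.004, 0, 0, 0, 0, 0], [-0.004, -0.006, 0, 0, 0, 0], [0, -0.02, 0, 0, 0, 0], [0, -0.03, 0, 0, 0, 0], [0, -0.04, 0, 0, 0, 0], [0, -0.02, 0, 0, 0, 0], [0, 0, -0.02, 0, 0, 0], [0, 0, -0.03, 0, 0, 0]],
])

```text
t: 30.4
tcp_pos: [0.5438, 0.4168, 0.2111]
tcp_rot: [[-1.0, 0.0, -0.002], [0.002, -0.0, -1.0], [-0.0, -1.0, 0.0]]
force: [0.0, -0.3, 0.5]
gripper_width: 0.004
```

```bash
python3 - <<'E'
from h import *
np.set_printoptions(precision=4,suppress=True)
A=save('scene','m')['pixels'][120:235,205:310,::-1];B=save('side','n')['pixels'][150:265,225:330,::-1]
cv2.imwrite('pics/mn.png',cv2.resize(np.hstack([A,B]),None,fx=3.7,fy=3.7,interpolation=2))
s=r.get_state(); print(s['t'],s['tcp_pos'],s['force'])
for x,y in(('b','n'),('a','m')):
  print(np.abs(load(x)['pixels'].astype(int)-load(y)['pixels']).mean())
E
```

```text
30.5 [0.5427 0.4193 0.21  ] [-0.0377 -0.0881 -1.1129]
17.626780192057293
12.380087958441841
```

View pics/mn.png

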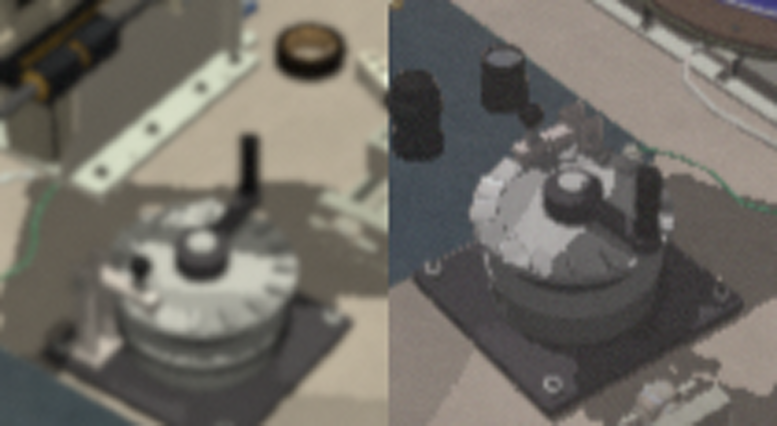

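```bash
python3 - <<'E'
from h import *
np.set_printoptions(precision=4,suppress=True)
m,n,g,k=map(load,'mngk')
print('ball',tri(m,(140/3.7+204.6,265/3.7+119.6),n,((529.5-388.5)/3.7+224.6,114/3.7+149.6)))
for x,y,(u0,v0,u1,v1) in((g,m,(264,152,282,172)),(k,n,(286,190,306,216))):
    f=lambda i:np.float32(i['pixels'][v0:v1,u0:u1].min(2)<70)
    P,Q=[cv2.moments(cv2.GaussianBlur(f(i),(3,3),0)) for i in(x,y)]
    print([ (M['m00'],M['m10']/M['m00']) for M in(P,Q)])
r.hand_in(); s=r.get_state(); print(s['t'],s['force'])
E
```

```text
ball (array([0.5155, 0.3694, 0.1094]), np.float64(0.0009455118219495825))
[(83.0, 8.072289156626505), (77.0, 8.0)]
[(219.25, 9.93757126567845), (176.3125, 7.346331088266572)]
the job is handed in; nothing more can be done
the job is handed in; nothing more can be done
```

I lifted the pawl, turned the drum back until it met the sprung stop, put the pawl back down on the teeth, and handed the job in. I don't have a verdict. The clock read 30.5 s at my last reading before hand-in.

- **Pawl lift:** my first push on the ball was purely horizontal. It jammed by friction and reached about 63 N at the wrist (55 N sideways, 30 N up). I backed off and lifted it with a combined sideways and upward push at very low force. The ball's measured position then gave a lift of about 0.55 rad.
- **Drum:** the push at the peg was about 2 N while turning. It rose to 4.7 N and then 6.0 N over the last 1 mm, which matches the stated 1.3 N per mm. That is roughly 3.8 N above the brake's drag, with the drum at about 0.77 rad. I then let go.
- **Pawl down:** I lowered it in small steps until it met resistance at about 6 to 7 N. The ball then measured (0.5155, 0.3694, 0.1094) m. That is within 1 to 2 mm of where it should be when fully down, so the lift is between 0 and about 0.04 rad.
- **Last checks:**
    - The arm was clear, with the tool tip at z 0.21 m.
    - In the scene view, the peg sat in the same place before and after the pawl was lowered, to under 0.1 pixel.
    - The side view's peg check disagreed by 2.6 pixels. The amount of dark area it picked up also changed with the hand's shadow, so I trusted the scene view and the picture by eye, where the peg looks unmoved.
- **Not checked:** the remaining force of the drum on the stop can't be measured after letting go. I did not measure the bystanders for movement, but the tool never went near them.

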